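Open the spatter flap with a scraper and hold the seam probe centred in a hot welded tube

TASK

The welded tube and its inspection fixture are still hot, so nothing but the scraper may touch the fixture: slip the scraper's blade under the front lip of the copper spatter flap on top, lever the flap up and back well past upright so that it stays open, and lay the scraper down flat on the bench. Then lift the seam probe out of its stand and lower its rod down the middle of the guide bush into the tube, touching neither, until the yellow depth ring is level with the top of the bush. Finish while still holding the probe there, upright, still and centred in the bore, with everything else on the bench left where it is.

Things in the scene. Friction and masses are not known exactly. Their poses are not given: they have to be found in the camera images.
- bush_mouth (a point): centre of the open top of the guide bush, 108 mm above the bench; axes are the fixture's: z up along the bore, x from the flap's front lip towards its hinge (level, roughly away from the robot), y to the left. The bush is a steel ring of 28 mm bore and 40 mm outside, 12 mm proud of the grey top plate, open straight down into an upright tube of 34 mm inner and 42 mm outer diameter
- seam (a point): centre of the tube's bore at the height of the weld seam, 52 mm straight below bush_mouth: where the probe's tip is when the depth ring is level with the top of the bush
- flap_hinge (a point): point on the flap's horizontal hinge axis, 36 mm behind (+x) the bore axis and 110 mm above the bench; fixture axes, the hinge runs along its y
- flap (a joint): angle of the copper spatter flap: 0 shut (level on the bush), 1.57 upright, stop at 2.05 leaning back; starts at 0 to 0.05. Stiff hinge: it stays where it is left and takes about 0.15 N m to lift; no latch, no handle
- scraper_mid (a point): middle of the scraper's handle, near its balance point, 13 mm above the bench as it lies flat. x points along the scraper to its blade, z up. Green handle 100 mm long, 26 mm wide and thick; then a 10 mm ferrule and a stiff steel blade 32 mm wide, 3 mm thick, in the handle's mid-plane, whose square end is 120 mm from this point. About 140 g
- probe_handle (a point): middle of the seam probe's upright round orange handle, 28 mm diameter, 50 mm long. Below it a flange 32 mm across and 5 mm thick rests on the stand's mouth, then a rod of 14 mm diameter, 95 mm long; the rod's tip is 125 mm and the middle of its yellow depth ring 73 mm below this point. About 130 g
- probe_ring (a point): centre of the rod at the yellow depth ring, 52 mm above the rod's tip (hidden in the stand at first)
- probe_tip (a point): centre of the flat end of the probe's rod
- stand_mouth (a point): centre of the top of the probe stand, 110 mm above the bench: an upright tube of 22 mm bore, 40 mm outside, on a blue 90 x 90 x 10 mm base, fixed to the bench; the probe is lifted straight up out of it by 100 mm
- scraper: the whole scraper; origin under the middle of its handle, 13 mm below scraper_mid, axes as there
- probe: the whole seam probe; origin at the rod's tip, z up along the rod
- fixture: the inspection fixture with its flap, bolted down; origin on the bench under the bore axis, axes as at bush_mouth. Base 160 x 130 mm; top plate 124 x 104 mm, 10 mm thick, centred on the bore, its top 96 mm above the bench; hinge cheeks 20 mm tall stand on it at y +-34 mm. A clamp with a red handle sticks out to the left (y +60 to +147 mm, below 65 mm high)
- stub0_mid (a point): middle of a loose welded tube stub standing on the bench, 42 mm diameter, 74 mm high; leave alone
- stub1_mid (a point): middle of a second such stub; leave alone
- can_mid (a point): middle of a spray can standing on the bench, 60 mm diameter, 155 mm high; leave alone
- wrench_mid (a point): middle of a 190 mm wrench lying on the bench; leave alone
- brush_mid (a point): middle of a 200 mm brush lying on the bench; leave alone
- flap_lip (a point): middle of the flap's front lip, on its underside; turns with the flap. The flap is a plate 56 mm wide, 4 mm thick, reaching 76 mm from the hinge axis, which lies in the middle of its thickness. Shut, the lip is 40 mm in front (-x) of the bore axis, 20 mm beyond the bush, 108 mm above the bench and 12 mm above the top plate: a level blade slips under it from the front
- blade_tip (a point): middle of the square end of the scraper's blade, 120 mm from scraper_mid along its x; axes as there
- nut_tray_mid (a point): middle of a small yellow tray of nuts on the bench, 110 x 75 x 28 mm; leave alone
Things that resemble listed ones, but are neither listed nor needed, are in the scene too. Leave any blue or purple look-alike of the probe alone.

How it is judged:
By the outcome, as a careful person would: the job done as asked, in the order asked, and still so for the second after the job is handed in, while the arm keeps its last pose, push and grip.
It also fails if it takes over 72 s, if anything falls off the work surface, if the arm or the gripper's body presses on something with over 40 N, if the wrist force passes 120 N, or if a joint passes its speed limit or range.

ROBOT

A 7-joint arm with a two-finger parallel gripper is mounted at the origin on the work surface. World frame = base frame: x ahead of the robot, y to its left, z up, the work surface at z = 0. Lengths are in mm, angles in rad, forces in N, time in s.
With the tool pointing down it reaches from about 400 to 875 mm from the base axis. Payload 19.3 kg.
Tool frame: the origin (TCP) lies at the very end of the fingers, on their centre line; the grasp point (between the pads) lies 19 mm behind it; z points along the fingers, y is the line along which they close (so a half turn about z gives the same grasp; the last joint's range is limited). The gripper opens to 85 mm and grips with 20 to 120 N. Pads are 22 mm wide; open, the fingers measure 114 mm over their backs; the gripper's body (76 mm by 85 mm) begins 54 mm behind the grasp point. The pads swing forward as they close: fully open they stand 13 mm farther back than shut.
Start: joints at [1.236, 0.521, -0.036, 1.599, 0.021, 1.021, -0.113], TCP at [163.545, -603.215, 231.291] pointing down, gripper open.
Joint ranges: [-2.91, 2.91], [-0.3, 2.13], [-1.5, 1.42], [0.17, 2.43], [-1.26, 4.41], [0.16, 1.93], [-2.52, 2.52]. Speed limits (rad/s): [1.89, 1.89, 2.39, 2.39, 3.01, 3.01, 3.01].

INTERFACE

Orientations are given as [roll, pitch, yaw] about the fixed x, y, z axes, in that order (R = Rz(yaw) Ry(pitch) Rx(roll)).
In Python, from cell import env gives the robot as it stands. Calls block until the motion is done:
- env.movep(position, orientation): joint-space move of the TCP to a pose.
- env.movel(position, vel=150, ori=None): straight line of the TCP; ori=None keeps the orientation; vel is the mean speed in mm/s.
- env.goto_joints(angles): joint-space move.
- env.move_gripper(opening, newtons=None): opening from 0.0 (shut) to 1.0 (fully open); newtons is the grip in N (None keeps the last); returns when the fingers have stopped.
- env.wait(seconds).
- env.inverse_kinematics(position, orientation): joint angles nearest the present ones, or None.
- env.get_obs(): the state.
- env.grab_frame(name): name is "side" or "top"; returns the picture (420x560x3 uint8, blue, green, red); there is no depth.
- env.camera_params(name): a dict with "camera_matrix" (3x3 intrinsics, pixels), "rvec" (rotation vector, rad) and "tvec" (3), from world to camera coordinates, as OpenCV has them. Camera axes: x right, y down, z forward; pixel columns grow to the right and rows downward; lengths in mm; the calibration is good to about 2 mm. A picture is of the moment at which its call begins. camera_params takes no time and is no camera call.
A pose or a line that the arm cannot do raises env.MotionError and nothing moves.
- env.job_done(): hands the job in; it is judged then, once.
Trained networks look in the newest picture that a camera, given by its name, has taken for a name from the list of things; names that differ only in an ending like _2 or _b are one class to them, and where a whole thing is asked for, a point or a joint stands for the part that bears it (a point fixed in the world has none). Each returns a list of dicts, best first, with "conf" (0 to 1); they miss things now and then, are a little off and sometimes report something else, mostly with a low value. They report only what shows in the picture. A call takes as long as a camera call. They do not tell look-alikes from the thing itself.
- env.regions_of(camera, target): "mask" (420x560 bool, what is visible of it) and "xy" ([column, row] in pixels, amid what is visible of it).
- env.pinpoint(camera, target): "xy" ([column, row] in pixels: a listed point, or the origin of a listed thing).
The state is a dict: "t": time; "q": joint angles; "joint_velocities": joint speeds; "joint_efforts": joint torques, N m; "tcp_pos": TCP position; "ee_rot": TCP orientation; "ft_force": force on the tool from outside, world axes, zero at the start; "moment": the same for the moment, N m; "opening": opening from 0.0 (shut) to 1.0 (fully open); "grip_force": force on a finger pad.
Only numpy, scipy, OpenCV 4.12 (cv2) and the standard library are available. Lean on these libraries where they do the work, as an engineer would, in place of code of your own. Each camera call takes 0.05 s, during which the arm holds its last target. There are 200 camera calls.

## Working session

There is one attempt and no reset: what is moved stays moved. The work goes in short steps, each a Python script; the robot and the scene stay as the last script left them, time stands still between calls to the robot, and variables do not carry over. Pictures are saved under pics/ and viewed, at most 15 in all, crops included, and the job is handed in when it is done.

```bash
ls; mkdir -p pics; cat > h.py <<'E'
import numpy as np, cv2
from cell import env
def cam(n):
    p=env.camera_params(n); return np.array(p["camera_matrix"],float),np.array(p["rvec"],float),np.array(p["tvec"],float)
def ray(n,xy):
    K,r,t=cam(n); R=cv2.Rodrigues(r)[0]; t=t.reshape(3)
    d=R.T@np.linalg.inv(K)@np.array([xy[0],xy[1],1.]); return -R.T@t,d/np.linalg.norm(d)
def atz(n,xy,z):
    o,d=ray(n,xy); return o+d*(z-o[2])/d[2]
def tri(a,b):
    (o1,d1),(o2,d2)=ray("side",a),ray("top",b)
    s=np.linalg.lstsq(np.c_[d1,-d2],o2-o1,rcond=None)[0]
    p,q=o1+s[0]*d1,o2+s[1]*d2; return (p+q)/2,np.linalg.norm(p-q)
def proj(n,P):
    K,r,t=cam(n); return cv2.projectPoints(np.array(P,float).reshape(-1,1,3),r,t,K,None)[0].reshape(-1,2)
def shot(n,f=None):
    im=env.grab_frame(n)
    if f: cv2.imwrite("pics/"+f,im)
    return im
E
python3 - <<'E'
from h import *
np.set_printoptions(precision=1,suppress=True)
a=shot("side","s0.png");b=shot("top","t0.png")
for n in("side","top"): print(n,ray(n,(280,210)))
for k in "bush_mouth flap_hinge flap_lip scraper_mid blade_tip probe_handle stand_mouth fixture stub0_mid can_mid wrench_mid brush_mid nut_tray_mid".split():
    for n in("side","top"):
        print(k,n,[(np.round(d["xy"],1).tolist(),round(d["conf"],2)) for d in env.pinpoint(n,k)[:3]])
E
```

```text
pics
side (array([  74.1, 1011.6,  793.3]), array([ 0.4, -0.8, -0.5]))
top (array([ 363.4,  -18. , 1886. ]), array([ 0.1,  0. , -1. ]))
bush_mouth side [([269.5, 209.7], 0.95), ([314.1, 191.7], 0.57)]
bush_mouth top [([289.0, 204.8], 0.85)]
flap_hinge side [([262.8, 209.3], 0.96), ([271.0, 219.4], 0.64), ([313.4, 187.9], 0.52)]
flap_hinge top [([284.0, 196.9], 0.94), ([287.7, 216.5], 0.53), ([381.2, 249.7], 0.22)]
flap_lip side [([260.1, 273.4], 0.71), ([283.7, 214.1], 0.66), ([325.3, 175.8], 0.5)]
flap_lip top [([288.6, 219.8], 0.79)]
scraper_mid side [([338.5, 197.6], 0.64)]
scraper_mid top [([379.0, 246.0], 0.63)]
blade_tip side [([312.3, 191.7], 0.81)]
blade_tip top [([384.7, 212.3], 0.68), ([193.4, 244.3], 0.3)]
probe_handle side [([247.1, 307.8], 0.92), ([225.3, 255.4], 0.85), ([257.9, 270.7], 0.58)]
probe_handle top [([161.1, 245.3], 0.68), ([201.1, 210.0], 0.67), ([201.4, 273.1], 0.65)]
stand_mouth side [([260.2, 282.3], 0.84), ([271.1, 238.0], 0.44)]
stand_mouth top [([193.4, 245.9], 0.56), ([284.7, 203.2], 0.26)]
fixture side [([271.3, 237.9], 0.62)]
fixture top [([287.3, 211.5], 0.83), ([376.1, 179.0], 0.34)]
stub0_mid side [([261.3, 273.2], 0.63), ([262.6, 191.0], 0.55)]
stub0_mid top [([350.5, 160.8], 0.62)]
can_mid side [([185.6, 252.4], 0.88)]
can_mid top [([209.6, 158.0], 0.55)]
wrench_mid side [([187.6, 356.9], 0.66), ([280.2, 189.8], 0.58)]
wrench_mid top [([140.2, 220.4], 0.64), ([208.0, 160.0], 0.48)]
brush_mid side [([313.8, 189.6], 0.6), ([326.9, 179.2], 0.49), ([259.0, 272.7], 0.41)]
brush_mid top [([426.9, 216.7], 0.89)]
nut_tray_mid side [([282.7, 186.5], 0.91)]
nut_tray_mid top [([375.6, 179.3], 0.7), ([286.4, 217.6], 0.62)]
```

```bash
python3 -c "
import cv2
for n in('s0','t0'):cv2.imwrite('pics/%sb.png'%n,cv2.resize(cv2.imread('pics/%s.png'%n),(800,600)))"
```

```text
(no output)
```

View pics/s0b.png

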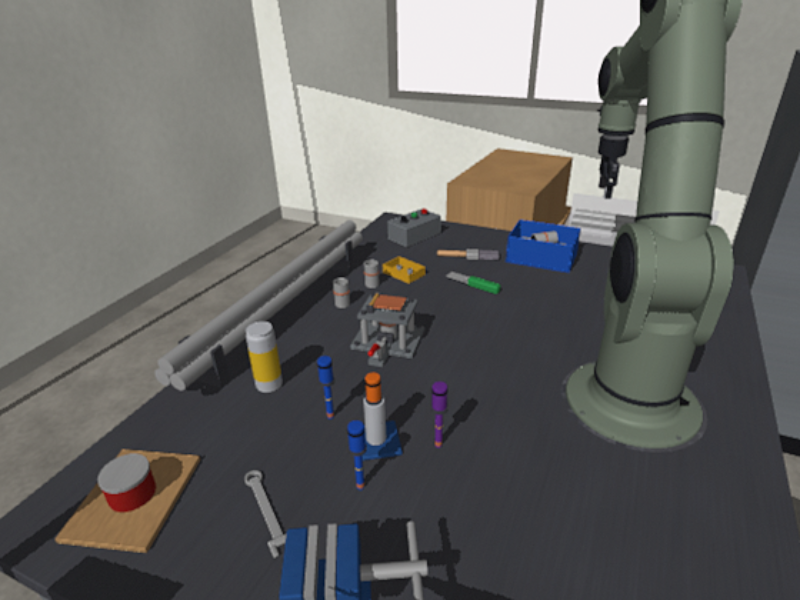

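View pics/t0b.png

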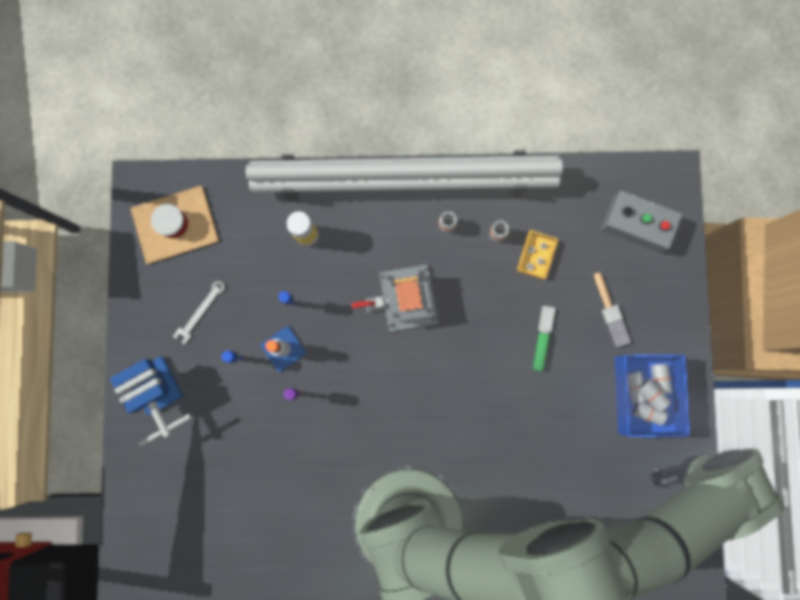

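Side view: the orange probe is in its stand at about (261,268) px and the flap at (272,210). The green scraper lies at about (338,198). Top view: the flap is at (286,205), the scraper at (380,238) with its blade away from the robot, and the probe at (191,243). The blue and purple probes are look-alikes.

```bash
cat > m.py <<'E'
from h import *
np.set_printoptions(precision=1,suppress=True)
def blob(n,lo,hi,c,r,im=None):
    im=cv2.imread({"side":"pics/s0.png","top":"pics/t0.png"}[n]) if im is None else im
    m=cv2.inRange(cv2.cvtColor(im,cv2.COLOR_BGR2HSV),lo,hi); k=np.zeros_like(m); cv2.circle(k,c,r,255,-1); m&=k
    cs=cv2.findContours(m,cv2.RETR_EXTERNAL,cv2.CHAIN_APPROX_NONE)[0]
    l=max(cs,key=cv2.contourArea); M=np.zeros_like(m); cv2.drawContours(M,[l],-1,255,-1); M&=m
    y,x=np.nonzero(M); return l.reshape(-1,2),np.array([x.mean(),y.mean()]),len(x)
E
python3 - <<'E'
from m import *
OR=((3,110,80),(20,255,255)); GR=((45,90,50),(80,255,255))
for nm,col,cs,ct in(("flap",(( 3,80,80),(22,255,255)),(272,211),(286,205)),("probe",OR,(261,270),(191,242)),("scr",GR,(340,199),(379,245))):
    A=blob("side",*col,cs,25);B=blob("top",*col,ct,30)
    print(nm,"side",A[1:],"top",B[1:],"tri",tri(A[1],B[1]))
    for z in(13,112,138,163): 
        P=np.array([atz("top",p,z)[:2] for p in B[0]],np.float32); print(z,cv2.minAreaRect(P), atz("side",A[1],z))
for k in("flap","scraper","probe","fixture"):
    for n in("side","top"):
        shot(n)
        for d in env.regions_of(n,k)[:5]: print(k,n,np.array(d["xy"]),round(d["conf"],2),d["mask"].sum())
K=cam("top")[0];print(K,cam("side")[0])
a=cv2.imread("pics/s0.png")[170:330,200:400];b=cv2.imread("pics/t0.png")[150:290,170:410]
cv2.imwrite("pics/cs.png",cv2.resize(a,None,fx=3.75,fy=3.75,interpolation=cv2.INTER_CUBIC));cv2.imwrite("pics/ct.png",cv2.resize(b,None,fx=3.33,fy=3.33,interpolation=cv2.INTER_CUBIC))
E
```

```text
flap side (array([271.1, 211. ]), 222) top (array([285.5, 205.3]), 359) tri (array([581.3,  -8.1, 110. ]), np.float64(0.983935087311542))
13 ((593.9293212890625, -7.350399017333984), (85.40563201904297, 60.415279388427734), 9.810279846191406) [ 652.7 -153.1   13. ]
112 ((581.7460327148438, -7.911243438720703), (80.89149475097656, 57.22196960449219), 9.810280799865723) [579.3  -5.3 112. ]
138 ((578.5463256835938, -8.058551788330078), (79.70588684082031, 56.38332748413086), 9.810284614562988) [560.1  33.5 138. ]
163 ((575.4697265625, -8.20016860961914), (78.56600952148438, 55.57693862915039), 9.81027889251709) [541.5  70.8 163. ]
probe side (array([260.8, 270.8]), 202) top (array([190.7, 242. ]), 52) tri (array([452.8, 325.2, 139.4]), np.float64(1.9986146670402942))
13 ((460.32843017578125, 349.2305603027344), (30.34560203552246, 22.498437881469727), 89.18487548828125) [524.8 192.2  13. ]
112 ((455.2066345214844, 329.8222961425781), (28.741619110107422, 21.309293746948242), 89.1850357055664) [467.6 296.2 112. ]
138 ((453.86151123046875, 324.7251281738281), (28.32037353515625, 20.996990
[... 829 characters left out ...]
ide [271.6 210.8] 0.68 211
flap side [332. 197.] 0.33 234
flap top [284.6 207.2] 0.58 362
scraper side [336.  196.7] 0.66 252
scraper side [261.1 274.8] 0.32 221
probe side [231.5 263.2] 0.63 301
probe side [248.6 313.9] 0.62 415
probe side [274.8 210.7] 0.57 184
probe side [308.9 280.2] 0.53 255
probe side [261.6 272.2] 0.48 207
probe top [189.4 244.7] 0.61 70
probe top [205.4 275.9] 0.55 70
probe top [374.8 179. ] 0.21 608
fixture side [270.8 231.3] 0.8 1776
fixture side [280.1 190.4] 0.65 335
fixture side [260.7 271.7] 0.38 214
fixture top [284.2 214. ] 0.96 1641
[[500.4   0.  280.8]
 [  0.  500.4 211.1]
 [  0.    0.    1. ]] [[379.    0.  278.1]
 [  0.  379.  210. ]
 [  0.    0.    1. ]]
```

View pics/ct.png

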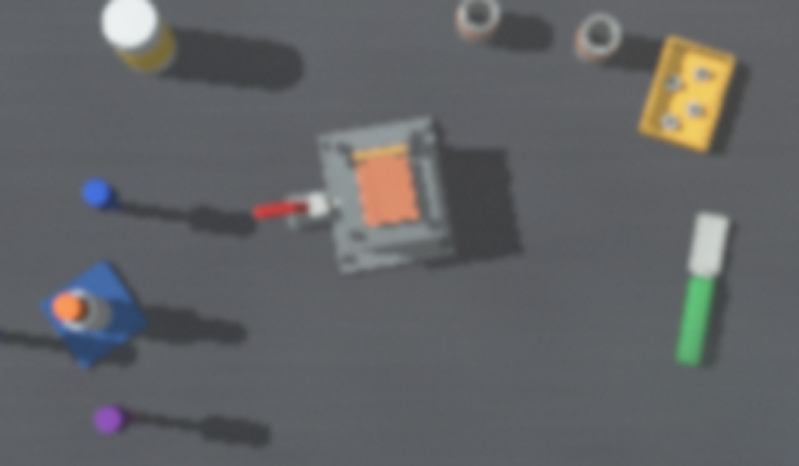

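View pics/cs.png

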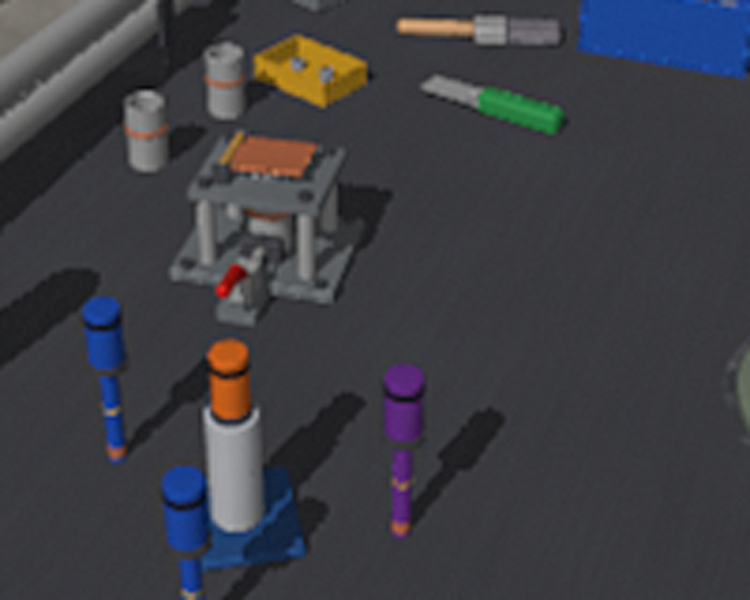

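Top crop: the hinge rod is at crop (380,153), i.e. px (284,196), so the hinge is on the far side, with fixture yaw about +0.17. The scraper points away from the robot, angled slightly right. Side crop: the orange probe is in the white stand at px (261,272). Flap, probe and scraper all triangulate to within a few mm of their known heights. Next I'll refine these and check reach.

```bash
python3 - <<'E'
from m import *
GR=((45,90,50),(80,255,255))
B=blob("top",*GR,(379,245),30); 
r=cv2.minAreaRect(np.array([atz("top",p,20)[:2] for p in B[0]],np.float32)); print("scr",r)
# whole scraper from network mask
shot("top"); 
for d in env.regions_of("top","scraper")[:1]:
    y,x=np.nonzero(d["mask"]); P=np.array([atz("top",p,14)[:2] for p in np.c_[x,y]],np.float32); print("mask",d["conf"],cv2.minAreaRect(P),P.min(0),P.max(0))
print("tip top",atz("top",(384.7,212.3),13),"tip side",atz("side",(312.3,191.7),13))
print("bush net",tri((269.5,209.7),(289,204.8)),"hinge",tri((262.8,209.3),(284,196.9)),"lip",tri((283.7,214.1),(288.6,219.8)))
for n,s,t in(("blue1",(225.3,255.4),(201.1,210)),("blue2",(247.1,307.8),(161.1,245.3)),("purple",(308,278),(201.4,273.1))): print(n,tri(s,t))
# fit plate: grey plate top rect in top view
im=cv2.imread("pics/t0.png"); 
def rect(c,yaw,L,W,z,dx=0):
    R=np.array([[np.cos(yaw),-np.sin(yaw)],[np.sin(yaw),np.cos(yaw)]])
    q=np.array([[-L,-W],[L,-W],[L,W],[-L,W]])/2+[dx,0]
    return np.c_[q@R.T+c,np.full(4,z)]
for name,f in(("top","t0"),("side","s0")):
    im=cv2.imread(f"pics/{f}.png"); x0,y0=(245,165) if name=="top" else (235,190)
    s=8; v=cv2.resize(im[y0:y0+72,x0:x0+92],None,fx=s,fy=s,interpolation=cv2.INTER_CUBIC)
    for L,W,z,dx,c in((124,104,96,0,(0,255,0)),(76,56,112,-2,(255,0,0)),(160,130,0,0,(0,255,255))):
        p=((proj(name,rect((581.5,-8),.171,L,W,z,dx))-[x0,y0]+.5)*s).astype(int); cv2.polylines(v,[p],True,c,1)
    cv2.imwrite(f"pics/fit_{name}.png",v)
v=np.hstack([cv2.resize(cv2.imread(f"pics/fit_{n}.png"),(400,313)) for n in("top","side")]);cv2.imwrite("pics/fit.png",cv2.resize(v,(800,313)))
def ik(p,y): 
    for k in(0,np.pi,-np.pi):
        try: q=env.inverse_kinematics(p,[np.pi,0,y+k])
        except Exception as e: q=None
        print(np.round(p),round(y+k,2),None if q is None else np.round(q,2))
ik([460,-355,4],-.22); ik([460,-355,200],-.22)
for d in(-145,-123,-40): ik([581.5+d*.985,-8+d*.17,95],.171)
ik([581.5-35,-10,180],.171)
for y in(0,.6,1.2,1.57): ik([453,325,121],y); ik([453,325,260],y); ik([581,-8,245],y); ik([581,-8,162],y)
E
```

```text
scr ((435.65704345703125, -348.53228759765625), (28.963382720947266, 94.4264907836914), 76.71249389648438)
mask 0.64 ((469.9392395019531, -357.861572265625), (34.211246490478516, 169.9520721435547), 80.18087005615234) [ 387.3 -386.9] [ 555.  -329.6]
tip top [ 561.3 -379.1   13. ] tip side [ 556.8 -369.4   13. ]
bush net (array([587.4, -18.8, 107.4]), np.float64(8.374055859319096)) hinge (array([611.1,  -3.2, 112.7]), np.float64(1.0797470291168985)) lip (array([533. , -17.1, 103.2]), np.float64(6.308328941077191))
blue1 (array([573. , 294.2, 131.3]), np.float64(13.743084538480051))
blue2 (array([440.8, 434.6, 110.9]), np.float64(9.392545979949254))
purple (array([338.8, 288. , 124.5]), np.float64(13.319502332436386))
[ 460 -355    4] -0.22 [ 0.5  0.8  0.   1.9 -0.   0.5 -1.2]
[ 460 -355    4] 2.92 [ 0.9  0.8 -0.6  1.8  0.7  0.7  1.3]
[ 460 -355    4] -3.36 [ 0.9  0.8 -0.6  1.8  0.7  0.7  1.3]
[ 460 -355  200] -0.22 [ 0.6  0.5 -0.   1.8  0.   0.9 -1.2]
[ 460 -355  200] 2.92 [ 1.   0.6 -0.7  1.7  0.4  1.   1.5]
[ 460 -355  200] -3.36 [ 1.   0.6 -0.7  1.7  0.4  1.   1.5]
[439. -33.  95.]
[... 2679 characters left out ...]
1.3  1.7  0.9  1.2  1.9]
[453 325 121] 1.57 [-0.1  0.7 -0.8  1.8  0.7  0.9 -1.3]
[453 325 121] 4.71 [ 0.1  0.9 -1.3  1.8  1.   1.2  1.6]
[453 325 121] -1.57 [ 0.1  0.9 -1.3  1.8  1.   1.2  1.6]
[453 325 260] 1.57 [-0.1  0.5 -0.9  1.7  0.5  1.1 -1.1]
[453 325 260] 4.71 [ 0.1  0.7 -1.3  1.7  0.7  1.3  1.8]
[453 325 260] -1.57 [ 0.1  0.7 -1.3  1.7  0.7  1.3  1.8]
[581  -8 245] 1.57 [ 0.4  0.5 -0.7  1.7  0.3  1.1 -0.4]
[581  -8 245] 4.71 [-0.8  0.8  1.2  1.7 -0.8  1.2 -2.5]
[581  -8 245] -1.57 [-0.8  0.8  1.2  1.7 -0.8  1.2 -2.5]
[581  -8 162] 1.57 [ 0.3  0.6 -0.6  1.8  0.4  0.9 -0.5]
[581  -8 162] 4.71 [-0.7  0.8  1.   1.8 -0.8  1.  -2.5]
[581  -8 162] -1.57 [-0.7  0.8  1.   1.8 -0.8  1.  -2.5]
```

View pics/fit.png

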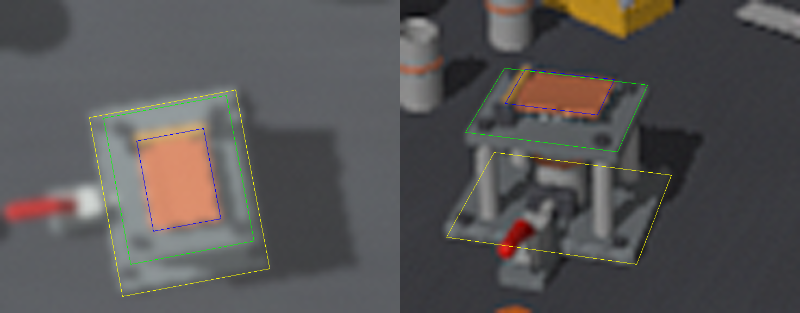

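The overlay agrees with the plate and flap to about 2 mm. Fixture: bore (581.5,-8), yaw 0.171. Picking up the scraper.

```bash
python3 - <<'E'
from m import *
P=np.pi
env.movep([460,-354,180],[P,0,-.21]); print(env.get_obs()["t"])
env.movel([460,-354,5],vel=140)
print("f",env.get_obs()["ft_force"],env.get_obs()["t"])
env.move_gripper(0.0,110)
o=env.get_obs(); print(o["opening"]*85,o["grip_force"],o["t"])
env.movel([460,-354,150],vel=150)
o=env.get_obs(); print(o["opening"]*85,o["ft_force"],o["moment"],o["tcp_pos"],o["t"])
# move to a viewing pose near the fixture front, high
y=.171; c=np.array([581.5,-8]); ux=np.array([np.cos(y),np.sin(y)])
g=c+ux*(-50-95); env.movep([*g,140],[P,0,y]); o=env.get_obs(); print(o["tcp_pos"],o["t"])
a=shot("side","s1.png");b=shot("top","t1.png")
for k in("blade_tip","scraper_mid"):
    for n in("side","top"): print(k,n,[(np.round(d["xy"],1).tolist(),round(d["conf"],2)) for d in env.pinpoint(n,k)[:2]])
e=[*(c+ux*-50),149]
print("expected tip px",proj("side",e),proj("top",e))
A=a[150:300,200:400];B=b[150:290,220:350]
cv2.imwrite("pics/v1.png",np.hstack([cv2.resize(A,(480,360),interpolation=2),cv2.resize(B,(320,360),interpolation=2)]))
E
```

```text
3.75
f [ 0.4 -1.6  0.3] 5.15
23.3773173057814 109.20095443725586 5.7583
23.926356650578903 [-0.2  1.1 -0.9] [ 0. -0.  0.] [ 459.6 -353.7  149.2] 6.875
[439.1 -33.7 140. ] 8.1
blade_tip side [([285.8, 202.3], 0.73)]
blade_tip top [([288.6, 215.4], 0.41), ([349.0, 161.7], 0.36)]
scraper_mid side [([317.5, 208.8], 0.74)]
scraper_mid top []
expected tip px [[284.6 202.9]] [[288.1 218. ]]
```

View pics/v1.png

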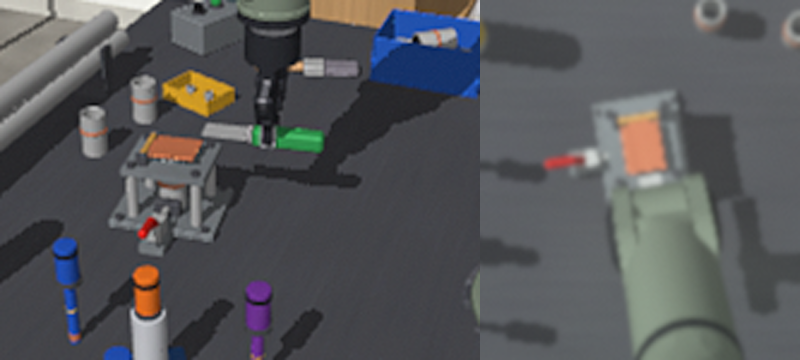

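Side view: the blade is level, tip at px (284.6,203.3), against (284.6,202.9) expected. It also lines up with the flap in the top view. Levering now.

```bash
cat > arc.py <<'E'
from m import *
P=np.pi; y=.171; c=np.array([581.5,-8]); ux=np.array([np.cos(y),np.sin(y)])
def tip(x,z,vel): # blade tip at fixture x,z
    env.movel([*(c+ux*(x-95)),z-8],vel=vel)
def st(l):
    o=env.get_obs(); print(l,o["tcp_pos"],"f",np.array(o["ft_force"]),"t",round(o["t"],2))
def th(a,r=63): return 36-r*np.cos(a)-3.5*np.sin(a),110+r*np.sin(a)-3.5*np.cos(a)
E
python3 - <<'E'
from arc import *
tip(-51,102,100); st("down")
tip(-29,102,60); st("in")
f=np.array(env.get_obs()["ft_force"])
if np.linalg.norm(f)<12:
    for a in(.3,.7): tip(*th(a),70); st(a)
    shot("side","s2.png");a=cv2.imread("pics/s2.png");cv2.imwrite("pics/v2.png",cv2.resize(a[150:270,220:380],(800,600),interpolation=2))
E
```

```text
down [437.8 -32.8  94.2] f [ 0.7  0.  -1.5] t 9.01
in [459.3 -29.1  93.9] f [-0.6  0.3 -1.1] t 9.53
0.3 [463.2 -28.5 117.5] f [ 0.1  1.1 -1.9] t 10.01
0.7 [473.7 -26.6 139.8] f [-0.3  0.3 -0.9] t 10.52
```

View pics/v2.png

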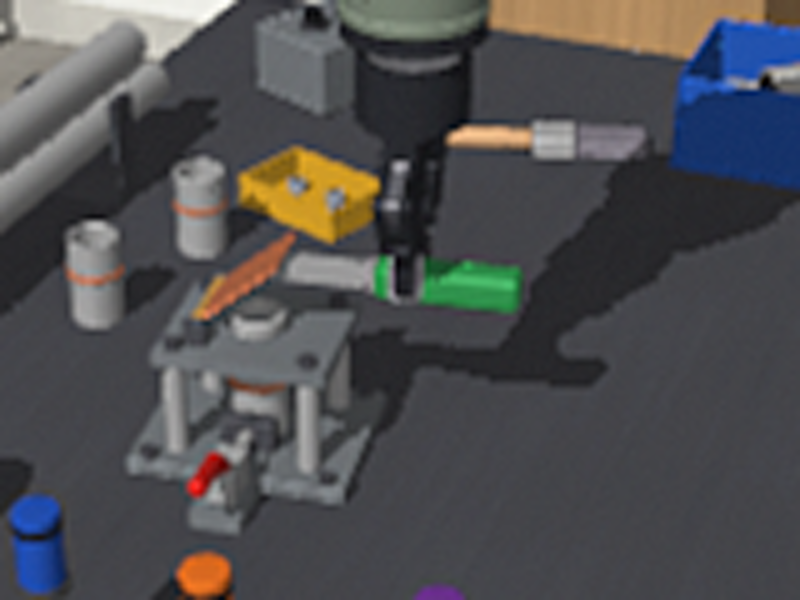

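The flap is lifting as planned: the blade tip is under its lip at view (290,255), which is px (278,201), and the bush is showing. Continuing the arc.

```bash
python3 - <<'E'
from arc import *
for a in(1.1,1.5,1.8,1.97): tip(*th(a),80); st(a)
p=th(1.97); tip(p[0]-60,p[1]+15,120); st("back")
env.movel([435,-60,200],vel=200)
a=shot("side","s3.png");b=shot("top","t3.png")
cv2.imwrite("pics/v3.png",np.hstack([cv2.resize(a[170:260,230:310],(400,450),interpolation=2),cv2.resize(b[160:250,245:325],(400,450),interpolation=2)]))
st("")
E
```

```text
1.1 [492.1 -23.4 156.4] f [-0.5  1.2 -2.3] t 11.03
1.5 [515.3 -19.4 164.3] f [-1.2 -1.2 -1.5] t 11.5
1.8 [533.9 -16.2 163.9] f [-0.5 -0.5 -1.3] t 11.88
1.97 [544.2 -14.4 161.2] f [-0.8  0.9 -1.8] t 12.17
back [485.8 -24.5 176.6] f [ 0.5 -0.7 -1.7] t 12.83
 [435.6 -59.5 199.8] f [-0.5 -0.5 -0.4] t 13.41
```

View pics/v3.png

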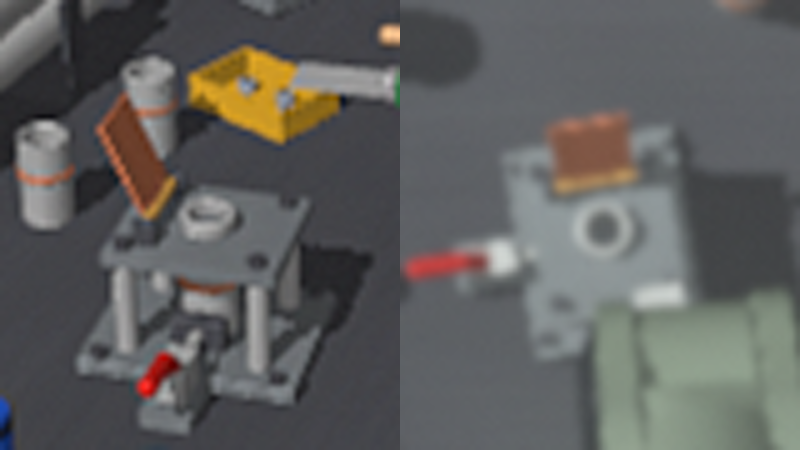

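The flap leans back well past upright and stays there. The bush opening shows at side px (271.1,212.5) and top px (285.3,205.3). Next I lay the scraper back at its old spot and measure the bush and probe.

```bash
python3 - <<'E'
from arc import *
env.movep([460,-354,120],[P,0,-.21]); env.movel([460,-354,15],vel=140); env.movel([460,-354,4.5],vel=25); st("low")
env.move_gripper(0.8); env.movel([460,-354,140],vel=180)
st("released")
env.movep([453,100,330],[P,0,.171]); env.wait(.1); st("mid")
a=shot("side","s4.png");b=shot("top","t4.png")
print("bush manual",tri((271.1,212.5),(285.3,205.3)), atz("top",(285.3,205.3),108),atz("side",(271.1,212.5),108))
for k in("bush_mouth","probe_handle","stand_mouth","scraper_mid","blade_tip"):
    r=[[(np.round(d["xy"],1).tolist(),round(d["conf"],2)) for d in env.pinpoint(n,k)[:4]] for n in("side","top")]; print(k,r)
A=a[185:330,225:360];B=b[190:270,175:300]
cv2.imwrite("pics/v4.png",np.hstack([cv2.resize(A,(400,430),interpolation=2),cv2.resize(b[150:290,170:400],(400,430),interpolation=2)]))
# axis of the probe: overlay candidates: side-cam handle silhouette edges -> axis line; top disc
o=blob("side",(3,110,80),(20,255,255),(261,270),25,a);t=blob("top",(3,110,80),(20,255,255),(191,242),20,b)
print(o[1:],t[1:],o[0].min(0),o[0].max(0),t[0].min(0),t[0].max(0))
E
```

```text
low [ 460.2 -354.1    5.5] f [-4.7  5.5 25.9] t 16.04
released [ 459.6 -353.6  139.1] f [0.4 0.1 0.1] t 17.44
mid [453.2  99.2 329.6] f [-0.6 -0.3  0.9] t 19.33
bush manual (array([581.5,  -7.5, 104.1]), np.float64(1.807897322899595)) [581.9  -7.2 108. ] [577.7  -1.9 108. ]
bush_mouth [[([270.7, 208.7], 0.57)], [([289.3, 203.9], 0.79), ([378.4, 245.6], 0.6), ([384.9, 212.1], 0.21)]]
probe_handle [[([248.7, 306.2], 0.88), ([226.3, 255.2], 0.74), ([307.9, 273.7], 0.59), ([259.9, 273.5], 0.52)], [([158.7, 247.5], 0.67), ([203.1, 272.3], 0.49), ([200.5, 209.5], 0.43), ([192.7, 242.6], 0.42)]]
stand_mouth [[([261.1, 281.4], 0.95)], [([193.0, 240.2], 0.67)]]
scraper_mid [[([337.3, 198.9], 0.62), ([270.3, 209.1], 0.59)], [([379.5, 249.9], 0.68)]]
blade_tip [[([311.7, 193.8], 0.68), ([282.2, 187.5], 0.35)], [([382.9, 213.2], 0.67), ([372.9, 178.6], 0.44)]]
(array([260.8, 270.8]), 203) (array([190.7, 242. ]), 52) [255 260] [266 281] [187 239] [195 245]
```

View pics/v4.png

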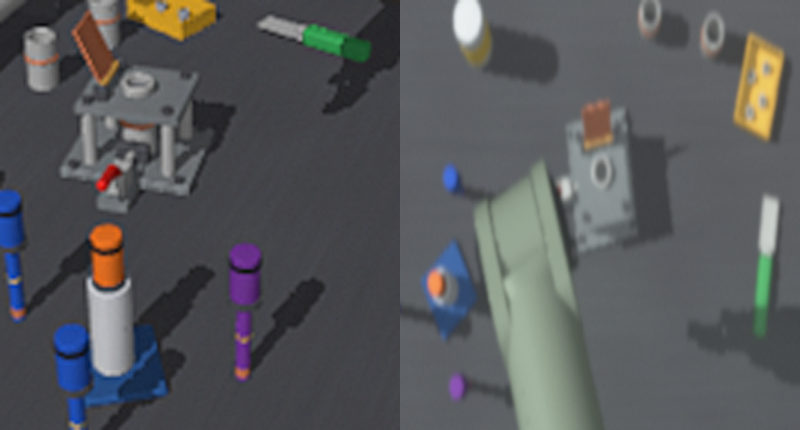

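The scraper lies flat and the flap has stayed open. The bush is at (581.5,-7.5). Next: refine the probe axis by fitting a cylinder silhouette, then grasp and lift it.

```bash
python3 - <<'E'
from arc import *
from scipy.optimize import least_squares
t=np.linspace(0,2*P,40)
def cen(n,x,y,r,z0,z1):
    pts=np.vstack([np.c_[x+r*np.cos(t),y+r*np.sin(t),np.full(40,z)] for z in(z0,z1)])
    h=cv2.convexHull(proj(n,pts).astype(np.float32)); M=cv2.moments(h); return np.array([M["m10"],M["m01"]])/M["m00"]
res=least_squares(lambda p:np.r_[cen("side",*p,14,115,165)-[260.8,270.8],cen("top",*p,14,115,165)-[190.7,242.]],[453,325]); print(res.x,res.fun)
res2=least_squares(lambda p:np.r_[(cen("side",*p,14,115,165)-[260.8,270.8])],[453,325]); print("side only",res2.x)
x,y=np.round(res.x,1)
np.save("probe.npy",[x,y])
Y=.171-P
env.movep([x,y,230],[P,0,Y]); st("above"); print(env.get_obs()["q"])
env.move_gripper(.75)
b=shot("side","s5.png"); cv2.imwrite("pics/v5.png",cv2.resize(b[190:340,200:350],(600,600),interpolation=2))
E
```

```text
[453. 325.] [-0.5 -0.4  0.   0.2]
side only [452.6 325.3]
above [453.1 324.8 230. ] f [ 0.4 -0.5 -0.2] t 22.0
[-0.   0.6 -1.   1.7  0.5  1.1  0.5]
```

View pics/v5.png

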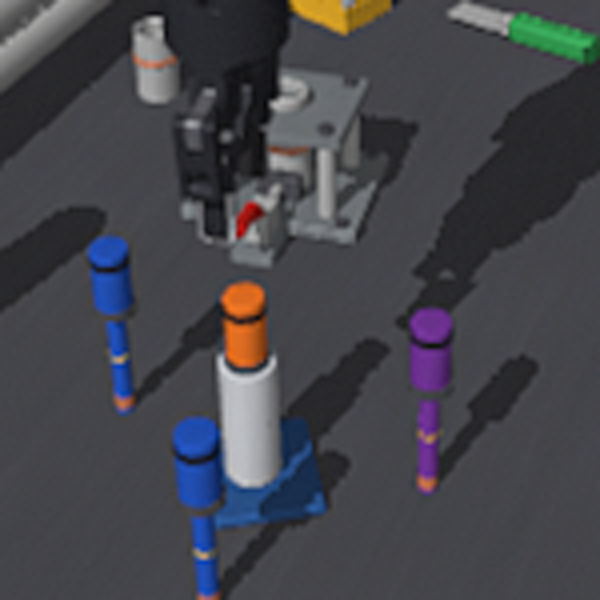

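The fingers, at (245,220) in this view, are above the orange probe with all neighbours clear. Grasp and lift.

```bash
cat > chk.py <<'E'
from arc import *
def edges(n,im,x,y,z0,z1,r): # rod centre offset (mm, lateral) along rows between heights z0..z1; prints yellow ring centroid too
    pass
def ring(im,xy,rad=14):
    h=cv2.cvtColor(im,cv2.COLOR_BGR2HSV); return h
E
python3 - <<'E'
from arc import *
x,y=np.load("probe.npy")
env.movel([x,y,121],vel=120); st("at")
env.move_gripper(0.0,60); o=env.get_obs(); print(o["opening"]*85,o["grip_force"],o["ft_force"],o["t"])
env.movel([x,y,245],vel=110); st("up"); o=env.get_obs(); print(o["opening"]*85)
d=np.array(o["tcp_pos"][:2]);
env.movel([*(d+(c-d)*.45),245],vel=200); env.wait(.3); st("carry")
o=env.get_obs(); q=np.array(o["tcp_pos"]); print(q,o["ee_rot"])
a=shot("side","s6.png");b=shot("top","t6.png")
for nm,dz in(("handle",19),("ring",19-73),("tip",19-125)): print(nm,proj("side",q+[0,0,dz]),proj("top",q+[0,0,dz]))
for k in("probe_tip","probe_ring","probe_handle"): print(k,[[(np.round(d["xy"],1).tolist(),round(d["conf"],2)) for d in env.pinpoint(n,k)[:6]] for n in("side","top")])
u=proj("side",q+[0,0,-50])[0].astype(int); np.save("u.npy",u)
cv2.imwrite("pics/v6.png",cv2.resize(a[u[1]-40:u[1]+40,u[0]-40:u[0]+40],(640,640),interpolation=cv2.INTER_CUBIC)[:600]); print(u)
E
```

```text
at [453.2 325.4 121.6] f [ 0.3 -0.1 -0.3] t 23.33
26.32489279918696 58.479427099227905 [-0.5 -2.4  7.7] 23.7583
up [452.8 324.8 244.4] f [ 0.1  0.5 -1.6] t 25.03
26.714831116428943
carry [510.5 175.7 245. ] f [ 0.3 -0.4 -1. ] t 26.28
[510.5 175.7 245. ] [ 3.1  0.  -3. ]
handle [[264.1 200.2]] [[229.1 222.1]]
ring [[265.  221.8]] [[231.7 224. ]]
tip [[265.7 236.3]] [[233.4 225.2]]
probe_tip [[([253.9, 337.3], 0.98), ([306.2, 310.9], 0.73), ([268.0, 236.0], 0.71), ([228.8, 288.5], 0.58)], [([351.5, 162.8], 0.64), ([209.2, 276.4], 0.47), ([167.6, 251.5], 0.44)]]
probe_ring [[([250.7, 328.3], 0.76), ([228.4, 280.9], 0.74), ([307.6, 294.3], 0.7), ([266.4, 224.4], 0.59)], [([208.1, 276.5], 0.66), ([167.2, 248.3], 0.57)]]
probe_handle [[([304.8, 277.2], 0.86), ([226.6, 258.7], 0.7), ([248.3, 307.3], 0.67), ([264.8, 203.1], 0.55)], [([160.6, 248.5], 0.66), ([205.4, 270.9], 0.38)]]
[264 220]
```

View pics/v6.png

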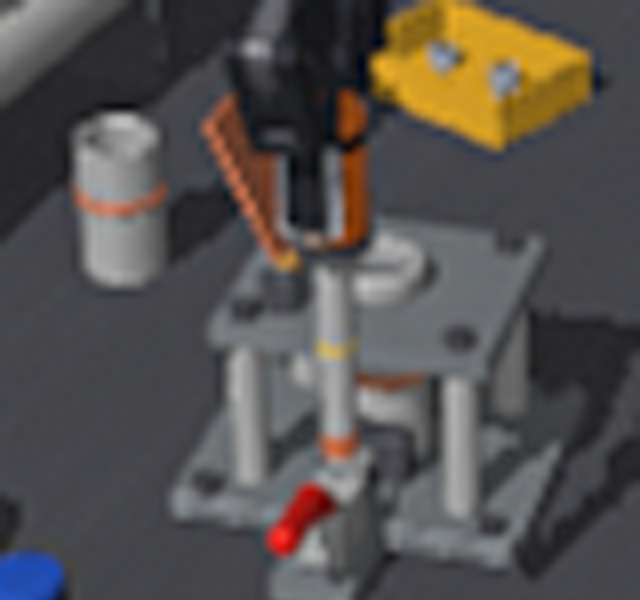

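In this view the ring is at (335,350) and the tip at (340,452), i.e. px (265.4,223.3) and (266.0,236). That is within about 1 mm of the hold I expected. Moving above the bush to compare rod and bush in the same picture.

```bash
python3 - <<'E'
from arc import *
g=np.array([581.5,-7.5])
env.movel([*g,245],vel=170); env.movel([*g,226],vel=60); env.wait(.4); st("pre")
q=np.array(env.get_obs()["tcp_pos"])
a=shot("side","s7.png");b=shot("top","t7.png")
for nm,dz in(("ring",19-73),("tip",19-125)): print(nm,proj("side",q+[0,0,dz]))
print("bush",proj("side",[*g,108]))
x0,y0=252,185
A=cv2.resize(a[y0:y0+45,x0:x0+40],None,fx=12,fy=12,interpolation=cv2.INTER_CUBIC)
cv2.imwrite("pics/v7.png",np.hstack([A,cv2.resize(b[165:245,260:308],(320,540),interpolation=2)]))
E
```

```text
pre [581.5  -7.5 226.1] f [ 0.5  0.3 -1. ] t 28.85
ring [[270.3 195.5]]
tip [[270.7 208.5]]
bush [[270.8 211.5]]
```

View pics/v7.png

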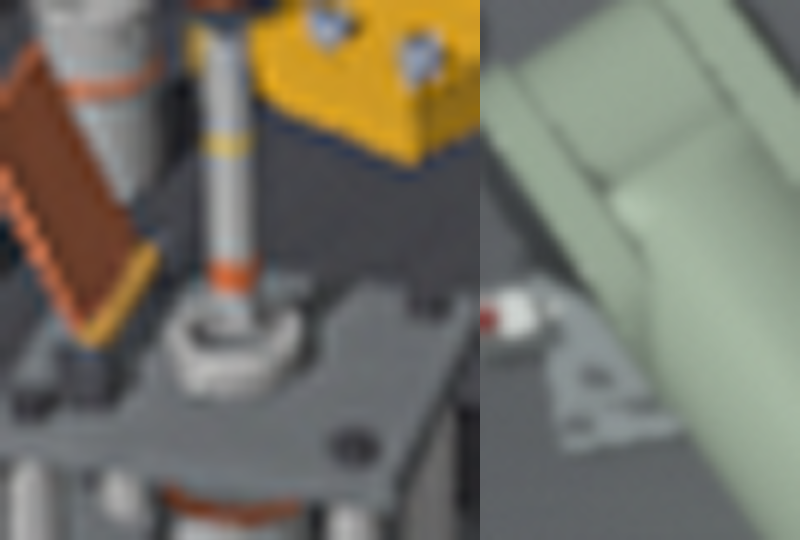

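The rod is centred laterally over the bush: rod column 232 and bush 234 in the view, which is under 1 mm. The rows match the prediction too. Lowering in steps, watching the force.

```bash
python3 - <<'E'
from arc import *
g=np.array([581.5,-7.5])
f0=np.array(env.get_obs()["ft_force"])
for z in(210,195,178,162.5):
    env.movel([*g,z],vel=40); f=np.array(env.get_obs()["ft_force"])-f0; st(z)
    if np.linalg.norm(f)>6: print("contact?"); break
env.wait(.5); st("end"); print(env.get_obs()["moment"])
q=np.array(env.get_obs()["tcp_pos"])
a=shot("side","s8.png")
print("ring",proj("side",q+[0,0,-54]),"bush",proj("side",[*g,108]))
x0,y0=250,180
A=cv2.resize(a[y0:y0+45,x0:x0+45],(600,600),interpolation=cv2.INTER_CUBIC)
cv2.imwrite("pics/v8.png",A)
E
```

```text
210 [581.5  -7.4 209.9] f [ 0.   0.3 -1.7] t 29.5
195 [581.5  -7.4 194.9] f [ 0.   0.3 -1. ] t 30.02
178 [581.5  -7.4 177.9] f [-0.2  0.6 -0.5] t 30.6
162.5 [581.4  -7.4 162.4] f [ 0.5  0.3 -2. ] t 31.13
end [581.5  -7.5 162.6] f [ 0.1 -0.8 -2.3] t 31.63
[ 0.  0. -0.]
ring [[270.8 211.4]] bush [[270.8 211.5]]
```

View pics/v8.png

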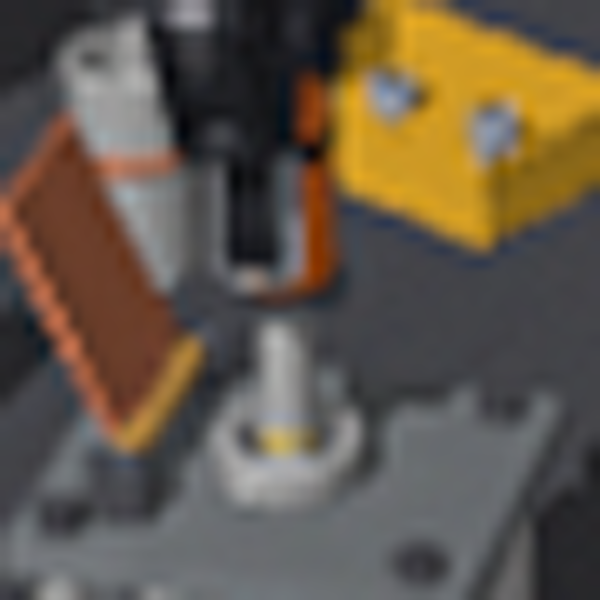

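In the final view the rod is at x=285 and the bush centre at x=288, a difference of under 1 mm. Dark gap shows on both sides, the yellow ring is at the bush mouth, and there is no contact force. Handing in.

```bash
python3 -c "
from cell import env
print(env.job_done())"
```

```text
the job is handed in; nothing more can be done
None
```

I handed the job in after about 32 s of the 72 s. The flap is levered well past upright and stays open, the scraper lies flat on the bench, and the probe is held in the bush with its ring within about 1.5 mm of the top; no contact force showed during insertion, but I haven't seen the verdict.

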